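Snap the plug gauges into their clip rack

ROBOT

A 6-joint arm with a two-finger parallel gripper is mounted at the origin on the work surface. World frame = base frame: x ahead of the robot, y to its left, z up, the work surface at z = 0. Lengths are in m, angles in rad, forces in N, time in s.
With the tool pointing down it reaches from about 0.35 to 0.925 m from the base axis. Payload 6.4 kg.
Tool frame: the origin (TCP) lies at the very end of the fingers, on their centre line; the grasp point (between the pads) lies 19 mm behind it; x points along the fingers, y is the direction in which the jaws open and shut, and the axes are right-handed (so a half turn about x gives the same grasp; the last joint's range is limited). The gripper opens to 85 mm and grips with 20 to 120 N. Pads are 22 mm wide; open, the fingers measure 114 mm over their backs; the gripper's body (76 mm by 85 mm) begins 54 mm behind the grasp point. The pads swing forward as they close: fully open they stand 13 mm farther back than shut.
Start: joints at [-0.174, 0.245, 1.558, -0, 1.339, -0.174], TCP at [0.65, 0, 0.231] pointing down, gripper open.
Joint ranges: [-3.13, 3.13], [-1.02, 2.26], [0.13, 2.54], [-0.95, 4.09], [0.21, 2.88], [-2.74, 2.74]. Speed limits (rad/s): [2.57, 2.57, 3.14, 3.14, 3.14, 3.14].

INTERFACE

Orientations are given as a unit quaternion [x, y, z, w].
In Python, from cell import monitor, read_camera, camera_params, manip, boxes_of, trace, place_of gives the robot as it stands. The module is installed in compiled form; this text tells all that it offers.
- The arm moves only by the tool arm_command, never from a script. Its argument "deltas" is a list of rows, each a list of 7 numbers: the turn, a rotation vector about the tool's x, y, z in rad, then the shift along the tool's x, y, z in cm, then the gripper's target within -1 to 1 (fully open at 1, half-way at 0, shut at -1). A call has 1 to 5 rows; each row is the pose to reach, as a shift and turn from the pose measured when the call began, along the tool's axes at that moment; what a row does not reach only later rows make up. A row lasts 1/12 s, in which the tool goes at most 41.7 mm and 7.16 degrees, less where a joint would pass 70% of its speed; a pose out of reach is approached as far as the arm can. A call with a gripper value outside its range is refused whole. The fingers move at their own pace and stop on an object; "grip_force" is the grip in N (left out, the last holds). Time passes only in rows, so rows that repeat a pose let the fingers close. It gives the time, the measured TCP pose, the force and the opening at its end, in the units of the state.
- monitor.get_state(): the state, without advancing time (a new reading comes with each control period).
- read_camera(name): name is "scene" or "side" or "wrist"; returns (picture, depth): 480x640x3 uint8, red, green, blue; 480x640 float32, m along the optical axis (not along the pixel's ray), 0 where there is no reading.
- camera_params(name): a dict with "fx", "fy", "cx", "cy" (pixels), "extrinsics" (4x4, takes a point from world to camera coordinates). Camera axes: x right, y up, looking along -z (the intrinsics and any distortion apply to the point x, -y, -z); pixel columns grow to the right and rows downward; lengths in m; the calibration is good to about 2 mm. A picture is of the moment at which its call begins: read the wrist's pose just before it. camera_params takes no time and is no camera call; for the wrist camera it gives the pose at the moment of the call.
- manip.sign_off(): hands the job in, once; it reports no verdict.
Trained networks look in the newest picture that a camera, given by its name, has taken for a name from the list of things; names that differ only in an ending like _2 or _b are one class to them, and where a whole thing is asked for, a point or a joint stands for the part that bears it (a point fixed in the world has none). Each returns a list of dicts, best first, with "p" (0 to 1); they miss things now and then, are a little off and sometimes report something else, mostly with a low value. They report only what shows in the picture. A call takes as long as a camera call. They do not tell look-alikes from the thing itself.
- boxes_of(camera, target): "point" ([x, y, z] in m, in world coordinates, good to about 4 mm: the middle of the surface that is visible of it).
- trace(camera, target): "pixels" (480x640 bool, what is visible of it).
- place_of(camera, target): "point" ([x, y, z] in m, in world coordinates, good to about 4 mm: a listed point, or the origin of a listed thing).
The state is a dict: "time_s": time; "joint_pos": joint angles; "joint_vel": joint speeds; "joint_torque": joint torques, N m; "tool_pos": TCP position; "tool_rot": TCP orientation; "ft_force": force on the tool from outside, world axes, zero at the start; "torque": the same for the moment, N m; "gripper_width": finger opening in m.
Only numpy, scipy, OpenCV 4.12 (cv2) and the standard library are available. Lean on these libraries where they do the work, as an engineer would, in place of code of your own. Each camera call takes 0.05 s, during which the arm holds its last target. There are 200 camera calls.

TASK

Put the gauge set back in order on the stock-office desk: lay the plug gauge that lies on the desk along the one free bay of the clip rack, and press it and the gauges that only rest on their clip mouths down until every one of the four has snapped fully home in its pair of spring clips, collar about midway between the clips. Leave the carton, the bearing and the mug where they are.

Things in the scene. Friction and masses are not known exactly. Their poses are not given: they have to be found in the camera images.
- gauge_a_mid (a point): plug gauge, bare metal, all 4 alike: rod along x, handle 18 mm round x 110 mm, square collar 22 x 22 mm, 26 mm long, flat side up, at mid-handle; 13 mm ends, 25 mm at +x, 14 mm at -x. About 0.14 kg (0.1 to 0.19). Point: collar centre on the axis, 11 mm under the collar's top. Starts along the rack, resting on the clip mouths of a bay, not pressed in.
- gauge_b_mid (a point): plug gauge, bare metal, all 4 alike: rod along x, handle 18 mm round x 110 mm, square collar 22 x 22 mm, 26 mm long, flat side up, at mid-handle; 13 mm ends, 25 mm at +x, 14 mm at -x. About 0.14 kg (0.1 to 0.19). Point: collar centre on the axis, 11 mm under the collar's top. Starts along the rack, resting on the clip mouths of another bay, not pressed in.
- gauge_c_mid (a point): plug gauge, bare metal, all 4 alike: rod along x, handle 18 mm round x 110 mm, square collar 22 x 22 mm, 26 mm long, flat side up, at mid-handle; 13 mm ends, 25 mm at +x, 14 mm at -x. About 0.14 kg (0.1 to 0.19). Point: collar centre on the axis, 11 mm under the collar's top. Starts along the rack, already home in the clips of a third bay.
- gauge_d_mid (a point): plug gauge, bare metal, all 4 alike: rod along x, handle 18 mm round x 110 mm, square collar 22 x 22 mm, 26 mm long, flat side up, at mid-handle; 13 mm ends, 25 mm at +x, 14 mm at -x. About 0.14 kg (0.1 to 0.19). Point: collar centre on the axis, 11 mm under the collar's top. Starts loose on the desk left of the rack, axis 11 mm above the desk, at any yaw; can be grasped across its collar from above.
- bay1 (a point): clip bay; bays lie 70 mm apart along the rack's y. Point: collar centre of a gauge fully home (22 mm above the desk; collar top then 33 mm). x along the gauge, z up. Two clips 12 mm wide at x = -40 and +40 mm, 68 mm clear between. Clips as described at rack.
- bay2 (a point): clip bay; bays lie 70 mm apart along the rack's y. Point: collar centre of a gauge fully home (22 mm above the desk; collar top then 33 mm). x along the gauge, z up. Two clips 12 mm wide at x = -40 and +40 mm, 68 mm clear between. Clips as described at rack.
- bay3 (a point): clip bay; bays lie 70 mm apart along the rack's y. Point: collar centre of a gauge fully home (22 mm above the desk; collar top then 33 mm). x along the gauge, z up. Two clips 12 mm wide at x = -40 and +40 mm, 68 mm clear between. Clips as described at rack.
- bay4 (a point): clip bay; bays lie 70 mm apart along the rack's y. Point: collar centre of a gauge fully home (22 mm above the desk; collar top then 33 mm). x along the gauge, z up. Two clips 12 mm wide at x = -40 and +40 mm, 68 mm clear between. Clips as described at rack.
- rack: rack fixed to the desk: grey base 130 x 290 x 8 mm, 4 bays (bay1 at -y to bay4 at +y; which is free varies). Clip: two spring jaws open upwards, lips 12 mm apart, mouth flared to about 27 mm, tips 36 mm above the desk. A gauge laid on the mouths has its axis at 36 mm, 14 mm above home; 8 to 14 N down on the collar snaps it past the lips to a hard seat. Origin: centre of underside.
- carton: small closed cardboard carton 60 x 75 x 50 mm, origin at the centre of its underside (bystander)
- bearing: steel ball bearing lying flat, 62 mm across, 16 mm high, origin at the centre of its underside (bystander)
- mug: white mug 80 mm across, 90 mm high, handle at +y, origin at the centre of its underside (bystander)
Things that resemble listed ones, but are neither listed nor needed, are in the scene too. What is shaped like the part that bears gauge_a_mid but orange is not meant.

How it is judged:
By the outcome, as a careful person would: the job done as asked, in the order asked, and still so for the second after the job is handed in, with the robot touching nothing.
It also fails if it takes over 54 s, if anything falls off the work surface, if the arm or the gripper's body presses on something with over 40 N, if the wrist force passes 120 N, or if a joint passes its speed limit or range.

## Working session

There is one attempt and no reset: what is moved stays moved. The work goes in short steps, Python scripts to look and compute and a tool call to move; the robot and the scene stay as the last step left them, time stands still between calls to the robot, and variables do not carry over. Pictures are saved under pics/ and viewed, about 8 in all and at most 12, crops included, and the job is handed in when it is done.

Besides the shell and the picture viewer there is one more tool, called as name(argument=value, ...), one argument or row to a line, values as JSON. arm_command: Moves the arm, as the interface text tells. Its arguments: {"type":"object","properties":{"deltas":{"type":"array","items":{"type":"array","items":{"type":"number"}}},"grip_force":{"type":"number"}},"required":["deltas"]}

```bash
mkdir -p pics; python3 - <<'E'
from cell import *
import cv2,numpy as np
s=monitor.get_state();print(s['time_s'],s['tool_pos'],s['tool_rot'],s['ft_force'],s['gripper_width'])
ims=[]
for c in ['scene','side']:
    im,d=read_camera(c);cv2.imwrite(f'pics/{c}0.png',im[:,:,::-1]);np.save(f'{c}_d.npy',d)
    p=camera_params(c);print(c,{k:np.round(v,3).tolist() for k,v in p.items()})
    for t in ['gauge_a_mid','bay1','rack','carton','bearing','mug']:
        print(t,[(np.round(o['point'],3).tolist(),round(o['p'],2)) for o in place_of(c,t)])
E
```

```text
0.0 [6.49438672e-01 7.91877011e-05 2.30179249e-01] [ 0.49960463  0.50054839 -0.50040785  0.4994382 ] [ 0.01734694 -0.1304984  -0.89711216] 0.0851765184761385
scene {'fx': 529.852, 'fy': 529.852, 'cx': 312.17, 'cy': 246.562, 'extrinsics': [[-0.377, 0.926, -0.001, 0.261], [-0.763, -0.31, 0.567, 0.377], [0.525, 0.214, 0.824, -1.382], [0.0, 0.0, 0.0, 1.0]]}
gauge_a_mid [([0.749, 0.023, 0.006], 0.81), ([0.504, -0.033, 0.035], 0.79)]
bay1 [([0.519, -0.104, 0.024], 0.72), ([0.483, 0.033, 0.019], 0.63), ([0.5, -0.033, 0.021], 0.62)]
rack [([0.512, -0.069, 0.003], 0.96)]
carton [([0.749, 0.168, 0.001], 0.56)]
bearing [([0.711, 0.331, -0.001], 0.92)]
mug [([0.429, -0.378, 0.001], 0.62)]
side {'fx': 465.683, 'fy': 465.683, 'cx': 311.924, 'cy': 240.878, 'extrinsics': [[-0.996, -0.093, -0.013, 0.558], [0.036, -0.51, 0.859, -0.099], [-0.087, 0.855, 0.511, -0.874], [0.0, 0.0, 0.0, 1.0]]}
gauge_a_mid [([0.51, -0.03, 0.038], 0.91), ([0.749, 0.028, 0.01], 0.85)]
bay1 [([0.543, -0.175, 0.023], 0.93), ([0.481, 0.03, 0.02], 0.9), ([0.522, -0.103, 0.019], 0.74), ([0.542, -0.169, 0.02], 0.44), ([0.706, 0.329, 0.002], 0.3)]
rack [([0.512, -0.074, 0.0], 0.67), ([0.431, -0.38, -0.003], 0.64)]
carton [([0.746, 0.173, -0.001], 0.9)]
bearing [([0.707, 0.33, -0.002], 0.78), ([0.542, -0.17, 0.019], 0.21)]
mug [([0.431, -0.38, -0.003], 0.67), ([0.539, -0.173, 0.024], 0.26)]
```

View pics/scene0.png

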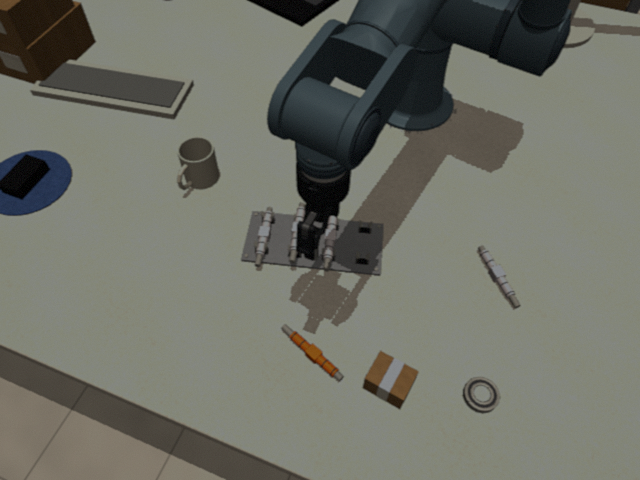

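View pics/side0.png

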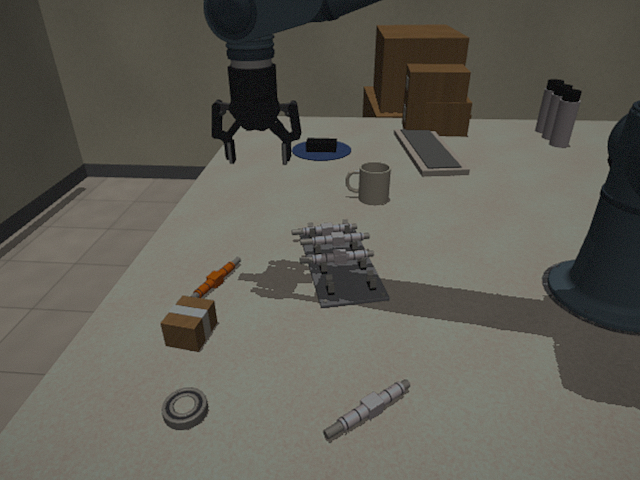

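The free bay is bay4, at the +y end: scene (363,245), side (350,290). Candidates for the gauge to pick up:
- Bare gauge on the desk at scene (498,272), side (372,402). This is the one, since it is bare metal and lies left of the rack.
- Orange gauge at scene (314,353), side (217,277). It is a decoy.
- Gauges in the rack at scene (265,238), (298,238), (330,240).

I'll measure these and check the choice in one crop.

```bash
cat > h.py <<'E'
import numpy as np,cv2
from cell import *
def cloud(p,d):
    v,u=np.mgrid[:480,:640]; E=np.array(p['extrinsics'])
    c=np.stack([(u-p['cx'])/p['fx']*d,-(v-p['cy'])/p['fy']*d,-d],-1)
    return (c-E[:3,3])@E[:3,:3]   # R^T (c-t)
def pix(p,X):
    E=np.array(p['extrinsics']);c=np.atleast_2d(X)@E[:3,:3].T+E[:3,3]
    return np.c_[p['cx']+p['fx']*c[:,0]/-c[:,2],p['cy']-p['fy']*c[:,1]/-c[:,2]]
def axisfit(P):
    # P: points on thing -> centre, yaw from min-area rect in xy
    (cx,cy),(w,h),a=cv2.minAreaRect((P[:,:2]*1000).astype(np.float32))
    if w<h:a+=90;w,h=h,w
    a=(a+90)%180-90
    return cx/1000,cy/1000,a,w,h
E
python3 - <<'E'
from h import *
ims=[]
for c in ['scene','side']:
    p=camera_params(c);d=np.load(c+'_d.npy');W=cloud(p,d);im=cv2.imread(f'pics/{c}0.png')
    ok=(d>0)&(W[...,2]>0.006)&(W[...,2]<.06)
    # loose gauge
    x,y=(498,272) if c=='scene' else (372,402)
    n,lab=cv2.connectedComponents(ok.astype(np.uint8));m=lab==lab[y,x]
    P=W[m];print(c,'loose',m.sum(),np.round(axisfit(P),4),'zmax',np.percentile(P[:,2],[50,98]).round(4))
    desk=(d>0)&(abs(W[...,2])<.008);print('desk z',np.median(W[desk][:,2]))
    # rack base: plane z~8mm
    rng=(W[...,0]>.38)&(W[...,0]<.65)&(W[...,1]>-.24)&(W[...,1]<.1)&(d>0)&(W[...,2]>.004)&(W[...,2]<.07)
    print('rack',np.round(axisfit(W[rng]),4))
    n,lab,st,ce=cv2.connectedComponentsWithStats((rng&(W[...,2]>.017)).astype(np.uint8))
    for i in range(1,n):
        if st[i,4]>30:
            P=W[lab==i];print('  comp',st[i,4],ce[i].round(),np.round(axisfit(P),3),np.percentile(P[:,2],[50,90,98]).round(4))
    tr=trace(c,'gauge_d_mid')
    for t in tr[:7]:
        P=W[t['pixels']&ok];
        if len(P)>20:print('  tr',round(t['p'],2),len(P),np.round(axisfit(P),3),np.percentile(P[:,2],[50,90,98]).round(4))
    ims.append(cv2.resize(im[y-40:y+40,x-50:x+50],(400,320),interpolation=2))
    a,b=(315,240) if c=='scene' else (340,262)
    ims.append(cv2.resize(im[b-48:b+48,a-60:a+60],(400,320)))
cv2.imwrite('pics/c1.png',cv2.resize(np.vstack([np.hstack(ims[:2]),np.hstack(ims[2:])]),(750,600)))
E
```

```text
scene loose 662 [  0.4521   0.3081  40.6848 150.9021  23.4361] zmax [0.0164 0.0228]
desk z -0.0014960557614445021
rack [ 4.938000e-01 -7.540000e-02 -7.510050e+01  2.923662e+02  2.107334e+02]
  comp 395 [296. 231.] [ 5.21000e-01 -1.06000e-01  1.41220e+01  1.50847e+02  2.21320e+01] [0.0415 0.0455 0.0472]
  comp 576 [263. 235.] [  0.549  -0.168  15.582 151.224  27.967] [0.0283 0.0325 0.0349]
  comp 544 [330. 242.] [ 5.21000e-01 -3.10000e-02  1.49160e+01  1.35061e+02  2.72150e+01] [0.0418 0.0462 0.0482]
  tr 0.73 629 [  0.454   0.31   40.685 146.136  23.436] [0.0165 0.0205 0.0227]
  tr 0.49 393 [ 5.22000e-01 -1.09000e-01  1.38140e+01  1.50831e+02  2.73970e+01] [0.0415 0.0455 0.0472]
side loose 1403 [  0.4538   0.3088  40.3399 149.7661  22.9801] zmax [0.019  0.0241]
desk z 0.001424746998508018
rack [ 5.205000e-01 -6.710000e-02 -8.952880e+01  3.204309e+02  2.581629e+02]
  comp 1262 [330. 234.] [ 5.36000e-01 -1.36000e-01  1.43970e+01  1.57681e+02  1.00062e+02] [0.0343 0.0462 0.0487]
  comp 797 [337. 257.] [ 5.15000e-01 -3.20000e-02  1.43420e+01  1.49022e+02  2.71050e+01] [0.0412 0.0476 0.0494]
  comp 119 [371. 278.] [ 4.4700e-01  2.2000e-02 -7.5306e+01  2.8409e+01  1.2867e+01] [0.0288 0.0363 0.0384]
  comp 116 [329. 282.] [ 5.2400e-01  4.1000e-02 -7.4670e+01  2.9608e+01  1.2124e+01] [0.0296 0.037  0.0383]
  tr 0.66 1345 [  0.454   0.309  40.34  149.766  22.202] [0.0192 0.0231 0.0241]
```

View pics/c1.png

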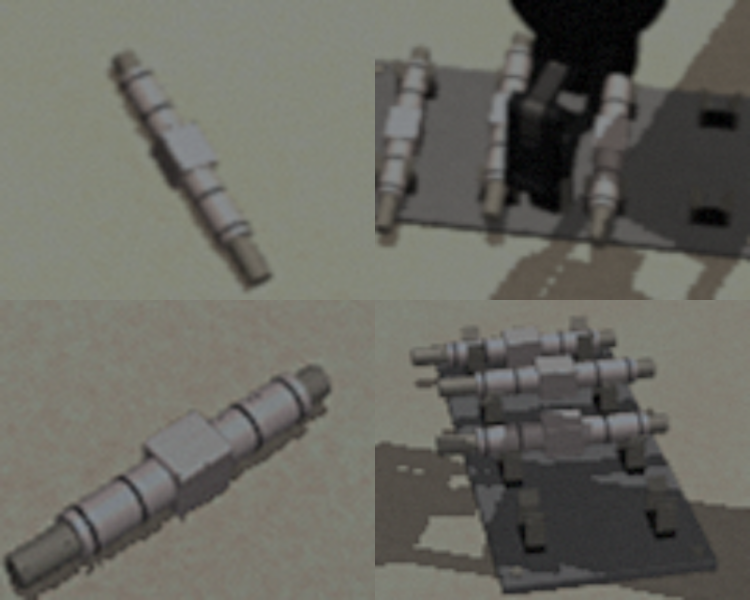

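The crops show a bare metal gauge on the desk with its long end toward +x. Bay1 is already home (tops at about 33 mm). Bays 2 and 3 rest on their mouths (about 47 mm), and bay4 is free. I'll move over the loose gauge: tool y = world +x, tool z = world −y.

arm_command(
  deltas=[
    [0.12,0,0,0,-2.7,-4.1,0],
    [0.24,0,0,0,-5.4,-8.2,0],
    [0.36,0,0,0,-8.1,-12.3,0],
    [0.48,0,0,0,-10.8,-16.4,0],
    [0.6,0,0,0,-13.5,-20.5,0],
  ],
)

```text
time_s: 1.22
tool_pos: [0.5344, 0.1749, 0.2314]
tool_rot: [0.626, 0.328, -0.626, 0.328]
ft_force: [0.9, 0.2, 0.8]
gripper_width: 0.0428
```

```bash
cat >> h.py <<'E'
from scipy.spatial.transform import Rotation as R
def go(xyz,yaw_deg):
    """print delta (turn, cm) from now to tool-down pose with tool y at yaw_deg"""
    s=monitor.get_state();r=R.from_quat(s['tool_rot'])
    y=np.radians(yaw_deg);yv=np.array([np.cos(y),np.sin(y),0]);xv=np.array([0,0,-1.])
    T=R.from_matrix(np.c_[xv,yv,np.cross(xv,yv)])
    print('t',round(s['time_s'],2),'pos',s['tool_pos'].round(4) if hasattr(s['tool_pos'],'round') else s['tool_pos'],'F',np.round(s['ft_force'],1),'w',round(s['gripper_width'],4),'q',np.round(s['joint_pos'],2))
    print('turn',(r.inv()*T).as_rotvec().round(4),'shift cm',(r.inv().apply(np.array(xyz)-s['tool_pos'])*100).round(2))
E
python3 -c "
from h import *
go([.4496,.3052,.15],-49.5)"
```

```text
t 1.22 pos [0.5344 0.1749 0.2314] F [0.9 0.2 0.8] w 0.0428 q [0.11 0.04 1.78 0.   1.32 0.72]
turn [ 2.588e-01 -4.000e-04 -1.000e-04] shift cm [  8.14 -14.39  -5.89]
```

arm_command(
  deltas=[
    [0.1,0,0,0.5,-3.6,-1.5,0],
    [0.2,0,0,1,-7.2,-3,0],
    [0.26,0,0,1,-10.8,-4.4,0],
    [0.26,0,0,1,-14.4,-5.9,0],
    [0.26,0,0,1,-14.4,-5.9,0],
  ],
)

```text
time_s: 1.63
tool_pos: [0.4459, 0.3097, 0.2214]
tool_rot: [-0.663, -0.247, 0.663, -0.246]
ft_force: [0.7, 0.2, 0.0]
gripper_width: 0.0429
```

```bash
python3 - <<'E'
from h import *
p=camera_params('wrist');im,d=read_camera('wrist');cv2.imwrite('pics/w1.png',im[:,:,::-1])
W=cloud(p,d);m=(d>0)&(W[...,2]>.006)&(W[...,2]<.04)&(np.hypot(W[...,0]-.45,W[...,1]-.305)<.1)
P=W[m];print(m.sum(),np.round(axisfit(P),4),np.percentile(P[:,2],[50,98]))
mc=m&(W[...,2]>.0195);print('collar',mc.sum(),np.round(axisfit(W[mc]),4))
print([(o['point'],o['p']) for o in place_of('wrist','gauge_d_mid')])
go([.4496,.3052,.15],-49.5)
E
```

```text
2463 [  0.451    0.3088  41.0901 148.7237  21.3637] [0.01804566 0.02220381]
collar 715 [  0.4477   0.3059  41.0304 107.4659  21.3287]
[([0.4482, 0.3037, 0.0076], 0.72)]
t 1.73 pos [0.4488 0.3064 0.2216] F [ 0.2 -0.4  0.3] w 0.0429 q [ 0.39  0.    1.84 -0.    1.3   1.25]
turn [ 0.002  -0.0006 -0.0005] shift cm [7.16 0.14 0.02]
```

View pics/w1.png

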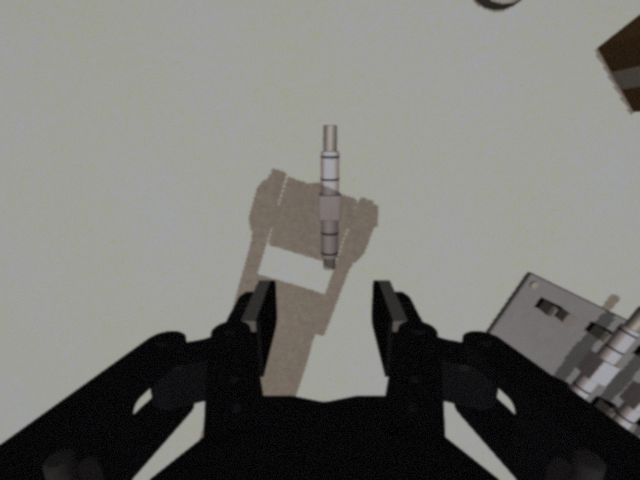

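The wrist view shows the gauge collar at (330,208), aligned with the jaws and roughly centred between the fingers at (262, 388). Descending.

arm_command(
  deltas=[
    [0.0,0,0,4,0,0.1,0],
    [0.0,0,0,8,0,0.2,0],
    [0,0,0,12,0,0.2,0],
    [0,0,0,15,0,0.2,0],
    [0,0,0,17,0,0.2,0],
  ],
)

```text
time_s: 2.15
tool_pos: [0.4462, 0.303, 0.0479]
tool_rot: [-0.662, -0.244, 0.665, -0.245]
ft_force: [-0.3, -0.6, -0.1]
gripper_width: 0.0427
```

arm_command(
  deltas=[
    [0,0,0,2,0,0,0],
    [0,0,0,2.5,0,0,0],
    [0,0,0,2.5,0,0,0],
  ],
)

```text
time_s: 2.4
tool_pos: [0.4455, 0.3014, 0.0213]
tool_rot: [-0.661, -0.244, 0.666, -0.244]
ft_force: [0.0, 1.2, -0.1]
gripper_width: 0.0431
```

```bash
python3 - <<'E'
from h import *
go([.4475,.3052,.005],-49)
E
```

```text
t 2.4 pos [0.4455 0.3014 0.0213] F [ 0.   1.2 -0.1] w 0.0431 q [ 0.38  0.29  1.94 -0.    0.92  1.25]
turn [-0.0107  0.0078  0.0019] shift cm [ 1.62 -0.16 -0.4 ]
```

arm_command(
  deltas=[
    [-0.01,0.008,0.002,0.8,-0.15,-0.4,0],
    [-0.01,0.008,0.002,1.6,-0.15,-0.4,0],
    [-0.01,0.008,0.002,1.6,-0.15,-0.4,0],
    [-0.01,0.008,0.002,1.6,-0.15,-0.4,0],
  ],
)

```text
time_s: 2.73
tool_pos: [0.4477, 0.3052, 0.0055]
tool_rot: [0.663, 0.247, -0.662, 0.247]
ft_force: [-0.4, -0.6, -0.6]
gripper_width: 0.0429
```

arm_command(
  deltas=[
    [0,0,0,0,0,0,-1],
    [0,0,0,0,0,0,-1],
    [0,0,0,0,0,0,-1],
    [0,0,0,0,0,0,-1],
    [0,0,0,0,0,0,-1],
  ],
  grip_force=60,
)

```text
time_s: 3.15
tool_pos: [0.4485, 0.3056, 0.0064]
tool_rot: [0.663, 0.248, -0.662, 0.247]
ft_force: [-1.8, 0.3, 6.1]
gripper_width: 0.0203
```

```bash
python3 - <<'E'
from h import *
go([.4475,.3052,.13],-49)
E
```

```text
t 3.15 pos [0.4485 0.3056 0.0064] F [-1.8  0.3  6.1] w 0.0203 q [0.39 0.32 1.94 0.   0.88 1.24]
turn [-0.0005 -0.0022 -0.0007] shift cm [-12.36  -0.02   0.07]
```

arm_command(
  deltas=[
    [0,0,0,-2,0,0,-1],
    [0,0,0,-5,0,0,-1],
    [0,0,0,-9,0,0,-1],
    [0,0,0,-12.5,0,0,-1],
    [0,0,0,-12.5,0,0,-1],
  ],
)

```text
time_s: 3.57
tool_pos: [0.4525, 0.3074, 0.1392]
tool_rot: [0.668, 0.248, -0.657, 0.247]
ft_force: [1.5, 0.0, 0.2]
gripper_width: 0.0202
```

```bash
python3 - <<'E'
from h import *
im,d=read_camera('wrist');cv2.imwrite('pics/w2.png',im[:,:,::-1])
for c in ['scene','side']:
    p=camera_params(c);im,d=read_camera(c);W=cloud(p,d);cv2.imwrite(f'pics/{c}2.png',im[:,:,::-1])
    for nm in ['rack','bay1','gauge_a_mid']:
        print(c,nm,[(np.round(o['point'],4).tolist(),round(o['p'],2)) for o in place_of(c,nm)])
    base=(d>0)&(W[...,2]>.004)&(W[...,2]<.0115)&(W[...,0]>.38)&(W[...,0]<.65)&(W[...,1]>-.25)&(W[...,1]<.1)
    n,lab,st,ce=cv2.connectedComponentsWithStats(base.astype(np.uint8));i=1+np.argmax(st[1:,4])
    print('base',np.round(axisfit(W[lab==i]),4))
    for t in trace(c,'rack'):
        P=W[t['pixels']&(d>0)];P=P[P[:,2]>.003];print('  trace',round(t['p'],2),np.round(axisfit(P),4))
go([.485,.0315,.13],-75)
E
```

```text
scene rack [([0.5133, -0.0696, 0.002], 0.9)]
scene bay1 [([0.5375, -0.1722, 0.0197], 0.94), ([0.4829, 0.0303, 0.0185], 0.86), ([0.5012, -0.0306, 0.0208], 0.84), ([0.5203, -0.1074, 0.0244], 0.79), ([0.7468, 0.1692, 0.0016], 0.32)]
scene gauge_a_mid [([0.7476, 0.023, 0.0078], 0.74)]
base [ 5.212000e-01 -1.057000e-01  1.524140e+01  1.327632e+02  1.278433e+02]
  trace 0.9 [ 5.155000e-01 -6.850000e-02 -7.507150e+01  2.899463e+02  1.422909e+02]
side rack [([0.5103, -0.0728, -0.0008], 0.69)]
side bay1 [([0.5011, -0.0354, 0.0226], 0.93), ([0.5204, -0.1063, 0.0201], 0.76), ([0.5409, -0.1764, 0.0212], 0.64), ([0.481, 0.0321, 0.0207], 0.62)]
side gauge_a_mid [([0.5084, -0.0343, 0.0352], 0.93), ([0.7483, 0.0291, 0.0102], 0.87)]
base [ 5.255000e-01  1.180000e-02 -7.532420e+01  1.414987e+02  6.358450e+01]
  trace 0.88 [ 5.254000e-01  4.030000e-02 -8.498370e+01  4.635511e+02  1.098864e+02]
t 4.12 pos [0.4478 0.3053 0.1306] F [-0.8 -0.  -1. ] w 0.0205 q [0.39 0.11 1.91 0.   1.12 1.24]
turn [ 0.4533 -0.0007 -0.    ] shift cm [ 0.05 23.11 15.15]
```

View pics/w2.png

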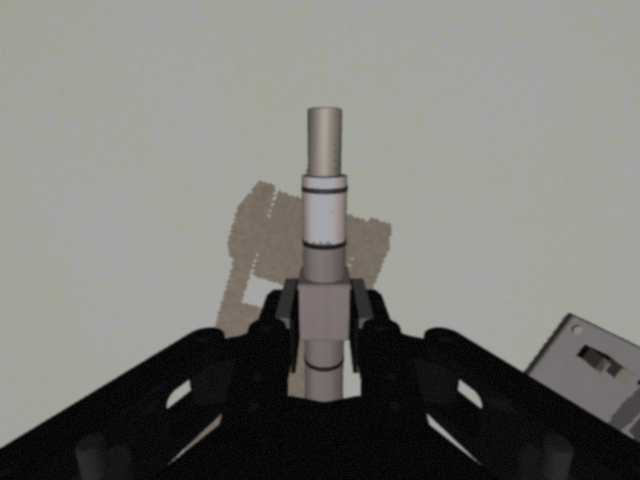

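The gauge is held: its collar sits centrally in the pads at (325,308), long end forward. Moving over bay4.

arm_command(
  deltas=[
    [0.11,0,0,0,3.4,2.2,-1],
    [0.22,0,0,0,6.8,4.4,-1],
    [0.33,0,0,0,10.2,6.7,-1],
    [0.44,0,0,0,13.6,8.9,-1],
    [0.45,0,0,0,17,11.1,-1],
  ],
)

```text
time_s: 4.53
tool_pos: [0.4753, 0.1025, 0.1305]
tool_rot: [0.701, 0.092, -0.701, 0.092]
ft_force: [0.7, 0.7, -1.0]
gripper_width: 0.0203
```

```bash
python3 - <<'E'
from h import *
go([.484,.0305,.13],-75)
E
```

```text
t 4.53 pos [0.4753 0.1025 0.1305] F [ 0.7  0.7 -1. ] w 0.0203 q [-0.02 -0.02  2.05  0.    1.12  1.29]
turn [ 0.     -0.0009  0.0001] shift cm [0.05 7.18 1.02]
```

arm_command(
  deltas=[
    [0,0,0,0,2.5,0.5,-1],
    [0,0,0,0,5,1,-1],
    [0,0,0,0,7.2,1,-1],
    [0,0,0,0,7.2,1,-1],
    [0,0,0,0,7.2,1,-1],
  ],
)

```text
time_s: 4.95
tool_pos: [0.4845, 0.0296, 0.1305]
tool_rot: [0.701, 0.092, -0.701, 0.091]
ft_force: [-0.2, -0.1, -0.7]
gripper_width: 0.0204
```

```bash
python3 - <<'E'
from h import *
for c in ['wrist','scene','side']:
    p=camera_params(c);im,d=read_camera(c);cv2.imwrite(f'pics/{c}3.png',im[:,:,::-1]);W=cloud(p,d)
    np.savez(c+'3.npz',W=W,d=d,im=im)
    # rack-frame coords about guess bay4
    a=np.radians(15);ux=np.array([np.cos(a),np.sin(a)]);uy=np.array([-np.sin(a),np.cos(a)])
    D=W[...,:2]-[.484,.0305];X=D@ux;Y=D@uy;Z=W[...,2]
    near=(d>0)&(abs(X)<.1)&(Y>-.27)&(Y<.08)
    g=near&(Z<.012)&(im.max(-1)<95)&(im.min(-1)>40)  # grey base
    for lo,hi,n in [(-.055,.055,'X range by strip')]:
        b=near&(Z>.004)&(Z<.0125)
        print(c,'base n',b.sum(),'X',np.percentile(X[b],[.5,1,99,99.5]).round(4),'Y',np.percentile(Y[b],[.5,1,99,99.5]).round(4))
    cl=near&(Z>.022)&(Z<.04)&(abs(abs(X)-.04)<.012)&(abs(Y)<.022)
    for s in (-1,1):
        k=cl&(np.sign(X)==s)
        if k.sum()>5:print('clip',s,k.sum(),'X',np.percentile(X[k],[2,50,98]).round(4),'Y',np.percentile(Y[k],[2,50,98]).round(4))
    hg=near&(Z>.05)&(Z<.16)&(abs(Y)<.03)
go([.484,.0305,.13],-75)
E
```

```text
wrist base n 32139 X [-0.0644 -0.0634  0.0632  0.0637] Y [-0.2457 -0.2442  0.0394  0.0404]
clip 1 52 X [0.0342 0.0436 0.0451] Y [0.0101 0.014  0.0149]
scene base n 4620 X [-0.0633 -0.0623  0.0654  0.0661] Y [-0.2473 -0.2461  0.0391  0.04  ]
clip -1 25 X [-0.0469 -0.0381 -0.0327] Y [-0.0124 -0.0083  0.0149]
clip 1 42 X [0.0346 0.0424 0.0459] Y [-0.0115  0.0078  0.0137]
side base n 2846 X [-0.0621 -0.0614  0.0665  0.0667] Y [-0.2118 -0.204   0.041   0.0417]
clip -1 91 X [-0.0443 -0.0378 -0.0324] Y [-0.0138 -0.0064  0.0152]
clip 1 95 X [0.0361 0.0418 0.0475] Y [-0.0136 -0.0069  0.0143]
t 5.1 pos [0.484  0.0312 0.1303] F [ 0.4  0.1 -1.2] w 0.0209 q [-0.17 -0.03  2.05  0.    1.12  1.14]
turn [ 0.0011 -0.0005  0.0005] shift cm [0.03 0.07 0.02]
```

View pics/wrist3.png

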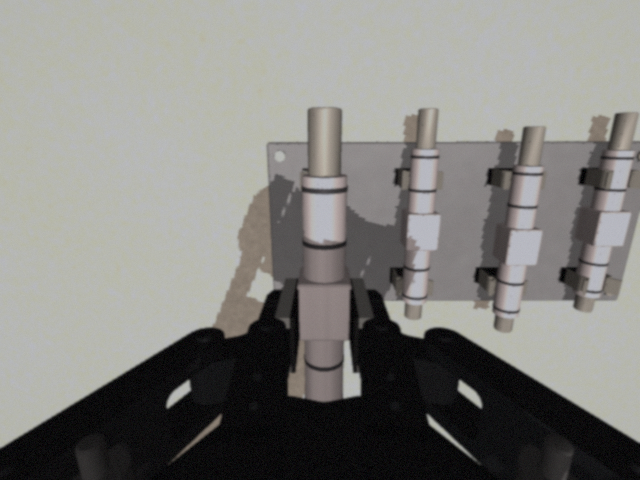

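The held gauge is centred above bay4 (collar at (325,308)). The bay2 gauge, collar at (519,245), looks shifted along x relative to bay1 (606,227) and bay3 (422,230). I'll measure those offsets from the saved depth.

```bash
cat >> h.py <<'E'
a=np.radians(15);UX=np.array([np.cos(a),np.sin(a)]);UY=np.array([-np.sin(a),np.cos(a)]);B4=np.array([.4845,.0305])
def bay(n):return B4-UY*.07*(4-n)
def gauges(W,d,bays=(1,2,3,4)):
    for n in bays:
        D=W[...,:2]-bay(n);X=D@UX;Y=D@UY;Z=W[...,2]
        m=(d>0)&(abs(X)<.11)&(abs(Y)<.02)&(Z>.0225)&(Z<.06)
        rod=m&(abs(Y)<.009)
        # collar: points outside the 18 mm handle, and away from clips
        col=m&(abs(Y)>.0095)&(abs(Y)<.0125)&(abs(X)<.03)
        print('bay',n,'rodX',np.percentile(X[rod],[.5,99.5]).round(4)if rod.sum()else'','mid-5.5mm',((np.percentile(X[rod],[.5,99.5]).mean()-.0055).round(4))if rod.sum()else'','collar n',col.sum(),np.percentile(X[col],[2,98]).round(4) if col.sum()>5 else '','Z90 by X<0,>0',np.percentile(Z[rod&(X<-.015)],90).round(4) if (rod&(X<-.015)).sum() else '',np.percentile(Z[rod&(X>.015)],90).round(4)if (rod&(X>.015)).sum() else '','Ymed at z top',np.median(Y[m&(Z>np.percentile(Z[m],80))]).round(4))
E
python3 - <<'E'
from h import *
for c in ['wrist','scene','side']:
    f=np.load(c+'3.npz');print(c);gauges(f['W'],f['d'],(1,2,3))
E
```

```text
wrist
bay 1 rodX [-0.0645  0.0823] mid-5.5mm 0.0034 collar n 489 [-0.0273  0.0281] Z90 by X<0,>0 0.0309 0.0306 Ymed at z top 0.0013
bay 2 rodX [-0.0736  0.0733] mid-5.5mm -0.0057 collar n 719 [-0.0282  0.0285] Z90 by X<0,>0 0.0453 0.0444 Ymed at z top 0.0022
bay 3 rodX [-0.0624  0.0842] mid-5.5mm 0.0054 collar n 438 [-0.0282  0.0283] Z90 by X<0,>0 0.0447 0.0449 Ymed at z top 0.0019
scene
bay 1 rodX [-0.0633  0.0841] mid-5.5mm 0.0049 collar n 21 [-0.0264  0.0245] Z90 by X<0,>0 0.031 0.0313 Ymed at z top 0.0009
bay 2 rodX [-0.0739  0.075 ] mid-5.5mm -0.005 collar n 37 [-0.0269  0.0231] Z90 by X<0,>0 0.0447 0.0442 Ymed at z top 0.0019
bay 3 rodX [-0.0606  0.0861] mid-5.5mm 0.0072 collar n 33 [-0.0256  0.0193] Z90 by X<0,>0 0.0442 0.0448 Ymed at z top 0.0015
side
bay 1 rodX [-0.0345  0.0852] mid-5.5mm 0.0199 collar n 2  Z90 by X<0,>0 0.0345 0.0339 Ymed at z top -0.0025
bay 2 rodX [-0.0709  0.0761] mid-5.5mm -0.0029 collar n 99 [-0.0218  0.0261] Z90 by X<0,>0 0.0426 0.0454 Ymed at z top 0.006
bay 3 rodX [-0.0612  0.087 ] mid-5.5mm 0.0074 collar n 114 [-0.0225  0.0269] Z90 by X<0,>0 0.0464 0.0473 Ymed at z top 0.0023
```

```bash
python3 - <<'E'
from h import *
for c in ['wrist','scene','side']:
    f=np.load(c+'3.npz');W,d=f['W'],f['d']
    D=W[...,:2]-bay(4);X=D@UX;Y=D@UY;Z=W[...,2]
    m=(d>0)&(Z>.12)&(Z<.152)&(abs(Y)<.013)&(abs(X)<.1)
    h=m&(X>.056)
    if h.sum()<5: print(c,h.sum(),m.sum());continue
    print(c,m.sum(),'X',np.percentile(X[m],[.5,99.5]).round(4),'Y thin',np.median(Y[h]).round(4),'zmax thin',np.percentile(Z[h],95).round(4),'axisfit',np.round(axisfit(W[m&(X>.015)]),3))
    b=m&(X<-.03)
    if b.sum()>5:print('back Z',np.percentile(Z[b],95),np.median(Y[b]))
E
```

```text
wrist 12680 X [-0.0462  0.078 ] Y thin -0.0016 zmax thin 0.1411 axisfit [5.3000e-01 4.1000e-02 1.4840e+01 6.3843e+01 1.8052e+01]
back Z 0.14375714533029993 -0.0013813438902203618
scene 545 X [-0.0438  0.0803] Y thin -0.0009 zmax thin 0.1403 axisfit [5.3100e-01 4.2000e-02 1.4893e+01 6.6299e+01 1.7666e+01]
back Z 0.144033885791852 -0.00044857569694654306
side 710 X [-0.0667  0.0809] Y thin 0.0033 zmax thin 0.1427 axisfit [5.3000e-01 4.5000e-02 1.5406e+01 6.6044e+01 1.5259e+01]
back Z 0.14554731185739456 0.005541695714361203
```

arm_command(
  deltas=[
    [0,0,0,2.5,0,-0.1,-1],
    [0,0,0,5,0,-0.1,-1],
    [0,0,0,7,0,-0.1,-1],
    [0,0,0,8,0,-0.1,-1],
    [0,0,0,8,0,-0.1,-1],
  ],
  grip_force=80,
)

```text
time_s: 5.52
tool_pos: [0.4828, 0.0326, 0.0479]
tool_rot: [-0.699, -0.094, 0.703, -0.092]
ft_force: [-0.1, -0.5, -1.2]
gripper_width: 0.0199
```

```bash
python3 - <<'E'
from h import *
go([.4852,.0306,.0175],-75)
E
```

```text
t 5.52 pos [0.4828 0.0326 0.0479] F [-0.1 -0.5 -1.2] w 0.0199 q [-0.17  0.12  2.08  0.    0.95  1.14]
turn [0.0025 0.0045 0.0028] shift cm [ 3.03  0.27 -0.2 ]
```

Settle on the lateral target, then press gently.

arm_command(
  deltas=[
    [0.0025,0.0045,0.003,0.3,0.25,-0.2,-1],
    [0.0025,0.0045,0.003,0.5,0.25,-0.2,-1],
    [0.0025,0.0045,0.003,0.7,0.25,-0.2,-1],
    [0.0025,0.0045,0.003,0.9,0.25,-0.2,-1],
  ],
)

```text
time_s: 5.85
tool_pos: [0.4862, 0.0307, 0.0397]
tool_rot: [0.702, 0.092, -0.7, 0.093]
ft_force: [-0.2, -0.3, -0.6]
gripper_width: 0.0202
```

```bash
python3 - <<'E'
from h import *
go([.4852,.0306,.0165],-75)
E
```

```text
t 5.85 pos [0.4862 0.0307 0.0397] F [-0.2 -0.3 -0.6] w 0.0202 q [-0.17  0.14  2.08 -0.    0.92  1.14]
turn [ 0.     -0.0019 -0.001 ] shift cm [ 2.32 -0.02  0.1 ]
```

arm_command(
  deltas=[
    [0,-0.002,-0.001,0.4,0,0.1,-1],
    [0,-0.002,-0.001,0.8,0,0.1,-1],
    [0,-0.002,-0.001,1.2,0,0.1,-1],
    [0,-0.002,-0.001,1.5,0,0.1,-1],
    [0,-0.002,-0.001,1.8,0,0.1,-1],
  ],
)

```text
time_s: 6.27
tool_pos: [0.486, 0.0311, 0.0223]
tool_rot: [0.702, 0.093, -0.701, 0.092]
ft_force: [-0.1, 4.5, -0.2]
gripper_width: 0.02
```

arm_command(
  deltas=[
    [0,0,0,0.2,0,0,-1],
    [0,0,0,0.4,0,0,-1],
    [0,0,0,0.5,0,0,-1],
    [0,0,0,0.6,0,0,-1],
    [0,0,0,0.6,0,0,-1],
  ],
)

```text
time_s: 6.68
tool_pos: [0.4851, 0.0316, 0.0173]
tool_rot: [-0.7, -0.093, 0.702, -0.091]
ft_force: [-10.2, 5.3, 16.3]
gripper_width: 0.0196
```

arm_command(
  deltas=[
    [0,0,0,0,0,0,0],
    [0,0,0,0,0,0,0],
    [0,0,0,0,0,0,0],
    [0,0,0,0,0,0,0],
  ],
)

```text
time_s: 7.02
tool_pos: [0.4854, 0.0313, 0.0173]
tool_rot: [-0.7, -0.093, 0.702, -0.091]
ft_force: [0.1, -0.0, -0.7]
gripper_width: 0.0425
```

arm_command(
  deltas=[
    [0,0,0,-2,0,0,0],
    [0,0,0,-5,0,0,0],
    [0,0,0,-8,0,0,0],
    [0,0,0,-11,0,0,0],
    [0,0,0,-11,0,0,0],
  ],
)

```text
time_s: 7.43
tool_pos: [0.49, 0.0301, 0.1336]
tool_rot: [0.704, 0.092, -0.698, 0.093]
ft_force: [1.8, -0.3, 0.4]
gripper_width: 0.0427
```

```bash
python3 - <<'E'
from h import *
for c in ['wrist','scene']:
    p=camera_params(c);im,d=read_camera(c);cv2.imwrite(f'pics/{c}4.png',im[:,:,::-1]);print(c);gauges(cloud(p,d),d)
# bay3 gauge at X +6 -> grasp point
b=bay(3)+UX*.0055;print(b)
go([*b,.13],-75)
E
```

```text
wrist
bay 1 rodX [-0.0643  0.0821] mid-5.5mm 0.0034 collar n 465 [-0.0278  0.0279] Z90 by X<0,>0 0.0308 0.0306 Ymed at z top -0.0009
bay 2 rodX [-0.073   0.0731] mid-5.5mm -0.0055 collar n 667 [-0.0278  0.0286] Z90 by X<0,>0 0.0452 0.0445 Ymed at z top 0.0023
bay 3 rodX [-0.0479  0.0841] mid-5.5mm 0.0126 collar n 399 [-0.0279  0.0282] Z90 by X<0,>0 0.0449 0.0449 Ymed at z top 0.0018
bay 4 rodX [-0.0674  0.0788] mid-5.5mm 0.0002 collar n 193 [-0.0278  0.0283] Z90 by X<0,>0 0.0307 0.0305 Ymed at z top 0.0011
scene
bay 1 rodX [-0.0631  0.0837] mid-5.5mm 0.0048 collar n 26 [-0.0269  0.0182] Z90 by X<0,>0 0.0311 0.0312 Ymed at z top 0.0019
bay 2 rodX [-0.0735  0.0755] mid-5.5mm -0.0045 collar n 37 [-0.0257  0.0216] Z90 by X<0,>0 0.045 0.0442 Ymed at z top 0.0026
bay 3 rodX [-0.0608  0.0861] mid-5.5mm 0.0071 collar n 33 [-0.0282  0.0194] Z90 by X<0,>0 0.0446 0.045 Ymed at z top 0.0013
bay 4 rodX [-0.0667  0.0814] mid-5.5mm 0.0019 collar n 21 [-0.0283  0.0224] Z90 by X<0,>0 0.0306 0.0305 Ymed at z top 0.0021
[ 0.50792993 -0.0356913 ]
t 7.53 pos [0.4867 0.0306 0.1286] F [-0.4 -0.1 -0.7] w 0.0429 q [-0.17 -0.02  2.04  0.    1.11  1.14]
turn [-0.0008 -0.0014  0.001 ] shift cm [-0.15  6.96 -0.34]
```

View pics/wrist4.png

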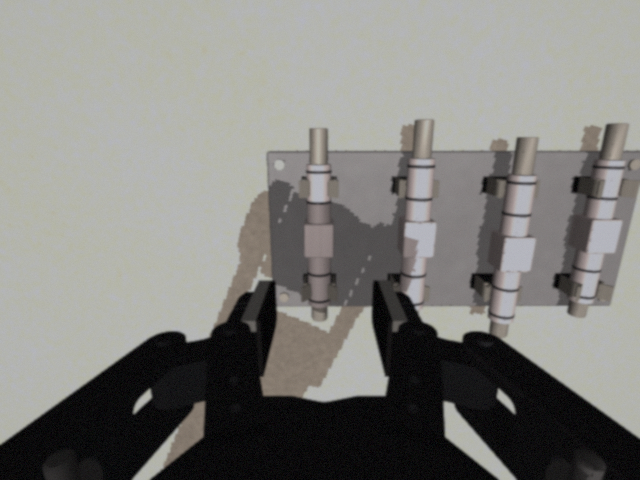

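Gauge d is home in bay4: collar at (318,240), top height equal to bay1's. The bay3 gauge is about 6 mm toward +x and the bay2 gauge about 5 mm toward −x, so I'll grip each collar, recentre it and press it in.

arm_command(
  deltas=[
    [0,0,0,0,3.5,-0.3,0],
    [0,0,0,0,7,-0.3,0],
    [0,0,0,0,7,-0.3,0],
    [0,0,0,3,7,-0.3,0],
    [0,0,0,5,7,-0.3,0],
  ],
)

```text
time_s: 7.95
tool_pos: [0.5068, -0.0365, 0.0762]
tool_rot: [-0.701, -0.092, 0.701, -0.091]
ft_force: [-0.5, 0.5, -0.8]
gripper_width: 0.0428
```

```bash
python3 - <<'E'
from h import *
go([.5079,-.0357,.0305],-75)
E
```

```text
t 7.95 pos [ 0.5068 -0.0365  0.0762] F [-0.5  0.5 -0.8] w 0.0428 q [-0.3   0.12  2.01  0.    1.01  1.01]
turn [-0.0022  0.0002  0.002 ] shift cm [ 4.57 -0.04 -0.12]
```

arm_command(
  deltas=[
    [0,0,0,1.5,0,-0.1,0],
    [0,0,0,3,0,-0.1,0],
    [0,0,0,4,0,-0.1,0],
    [0,0,0,4.5,0,-0.1,0],
    [0,0,0,4.5,0,-0.1,0],
  ],
)

```text
time_s: 8.37
tool_pos: [0.5063, -0.0357, 0.0294]
tool_rot: [-0.7, -0.093, 0.703, -0.09]
ft_force: [0.0, -0.9, -0.1]
gripper_width: 0.0425
```

arm_command(
  deltas=[
    [0,0,0,0,0,0,-1],
    [0,0,0,0,0,0,-1],
    [0,0,0,0,0,0,-1],
    [0,0,0,0,0,0,-1],
  ],
  grip_force=60,
)

```text
time_s: 8.7
tool_pos: [0.5064, -0.0348, 0.0299]
tool_rot: [-0.7, -0.093, 0.702, -0.09]
ft_force: [-0.3, 5.2, 0.0]
gripper_width: 0.0205
```

```bash
python3 - <<'E'
from h import *
print(bay(3),bay(2))
go([*bay(3),.0165],-75)
E
```

```text
[ 0.50261733 -0.03711481] [ 0.52073467 -0.10472962]
t 8.7 pos [ 0.5064 -0.0348  0.0299] F [-0.3  5.2  0. ] w 0.0205 q [-0.29  0.21  2.02  0.    0.92  1.02]
turn [-0.0024  0.0028  0.0052] shift cm [1.35 0.13 0.42]
```

arm_command(
  deltas=[
    [0,0.002,0.004,-0.2,0.1,0.2,-1],
    [0,0.002,0.004,-0.2,0.15,0.5,-1],
    [0,0.002,0.004,-0.2,0.15,0.55,-1],
    [0,0.002,0.004,0,0.15,0.55,-1],
    [0,0.002,0.004,0,0.15,0.55,-1],
  ],
  grip_force=80,
)

```text
time_s: 9.12
tool_pos: [0.5017, -0.037, 0.0305]
tool_rot: [-0.701, -0.092, 0.701, -0.09]
ft_force: [-0.9, 6.4, 3.6]
gripper_width: 0.0202
```

arm_command(
  deltas=[
    [0,0,0,0.3,0,0,-1],
    [0,0,0,0.6,0,0,-1],
    [0,0,0,0.9,0,0,-1],
    [0,0,0,1.1,0,0,-1],
    [0,0,0,1.3,0,0,-1],
  ],
)

```text
time_s: 9.53
tool_pos: [0.501, -0.0366, 0.0168]
tool_rot: [-0.701, -0.092, 0.702, -0.09]
ft_force: [0.4, 4.1, -4.3]
gripper_width: 0.02
```

```bash
python3 - <<'E'
from h import *
go([*bay(3),.0155],-75)
E
```

```text
t 9.53 pos [ 0.501  -0.0366  0.0168] F [ 0.4  4.1 -4.3] w 0.02 q [-0.3   0.22  2.04  0.    0.89  1.01]
turn [-0.0034  0.0009  0.0038] shift cm [ 0.13  0.09 -0.15]
```

arm_command(
  deltas=[
    [0,0,0,0.15,0,0,-1],
    [0,0,0,0.3,0,0,-1],
    [0,0,0,0.35,0,0,-1],
  ],
)

```text
time_s: 9.78
tool_pos: [0.5006, -0.0364, 0.0154]
tool_rot: [-0.699, -0.093, 0.703, -0.089]
ft_force: [-14.5, 5.1, 28.8]
gripper_width: 0.0199
```

arm_command(
  deltas=[
    [0,0,0,-0.1,0,0,0],
    [0,0,0,-0.1,0,0,0],
    [0,0,0,-0.1,0,0,0],
    [0,0,0,-0.1,0,0,0],
  ],
)

```text
time_s: 10.12
tool_pos: [0.5007, -0.0368, 0.0162]
tool_rot: [-0.699, -0.093, 0.703, -0.089]
ft_force: [-0.6, 0.2, -0.4]
gripper_width: 0.0429
```

arm_command(
  deltas=[
    [0,0,0,-2,0,0,0],
    [0,0,0,-5,0,0,0],
    [0,0,0,-8,0,0,0],
    [0,0,0,-11,0,0,0],
    [0,0,0,-11,0,0,0],
  ],
)

```text
time_s: 10.53
tool_pos: [0.5054, -0.0386, 0.1324]
tool_rot: [0.703, 0.091, -0.699, 0.091]
ft_force: [1.4, -0.9, 0.7]
gripper_width: 0.0426
```

```bash
python3 - <<'E'
from h import *
for c in ['wrist','scene']:
    p=camera_params(c);im,d=read_camera(c);cv2.imwrite(f'pics/{c}5.png',im[:,:,::-1]);print(c);gauges(cloud(p,d),d)
b=bay(2)-UX*.0055;print(b)
go([*b,.13],-75)
E
```

```text
wrist
bay 1 rodX [-0.0646  0.0822] mid-5.5mm 0.0033 collar n 376 [-0.028   0.0283] Z90 by X<0,>0 0.0307 0.0306 Ymed at z top 0.0001
bay 2 rodX [-0.0552  0.0727] mid-5.5mm 0.0032 collar n 415 [-0.0275  0.0287] Z90 by X<0,>0 0.046 0.0446 Ymed at z top 0.0018
bay 3 rodX [-0.0685  0.0781] mid-5.5mm -0.0007 collar n 204 [-0.0286  0.0268] Z90 by X<0,>0 0.0307 0.0305 Ymed at z top 0.0009
bay 4 rodX [-0.0631  0.079 ] mid-5.5mm 0.0025 collar n 150 [-0.0121  0.0197] Z90 by X<0,>0 0.0306 0.0305 Ymed at z top 0.0028
scene
bay 1 rodX [-0.0642  0.0834] mid-5.5mm 0.0041 collar n 28 [-0.0245  0.022 ] Z90 by X<0,>0 0.0315 0.031 Ymed at z top 0.0015
bay 2 rodX [-0.0729  0.0752] mid-5.5mm -0.0044 collar n 41 [-0.0264  0.0291] Z90 by X<0,>0 0.0448 0.0438 Ymed at z top 0.0013
bay 3 rodX [-0.0666  0.0803] mid-5.5mm 0.0014 collar n 20 [-0.0283  0.0133] Z90 by X<0,>0 0.0306 0.0305 Ymed at z top 0.0013
bay 4 rodX [-0.0666  0.0807] mid-5.5mm 0.0015 collar n 20 [-0.0216  0.0236] Z90 by X<0,>0 0.031 0.031 Ymed at z top 0.0018
[ 0.51542207 -0.10615312]
t 10.63 pos [ 0.5022 -0.0377  0.1273] F [-0.3 -0.4  0. ] w 0.0425 q [-0.3   0.03  2.    0.    1.11  1.01]
turn [-0.0033  0.0019  0.0035] shift cm [-0.29  6.96  0.47]
```

Bay3 is home and centred. Next is bay2.

arm_command(
  deltas=[
    [-0.003,0.002,0.003,0,3.5,0.4,0],
    [-0.003,0.002,0.003,0,7,0.4,0],
    [-0.003,0.002,0.003,0,7,0.4,0],
    [-0.003,0.002,0.003,3,7,0.4,0],
    [-0.003,0.002,0.003,5,7,0.4,0],
  ],
)

```text
time_s: 11.05
tool_pos: [0.5152, -0.1064, 0.0746]
tool_rot: [-0.701, -0.092, 0.702, -0.091]
ft_force: [-0.2, 0.9, -1.1]
gripper_width: 0.0429
```

```bash
python3 - <<'E'
from h import *
go([.5154,-.1057,.030],-75)
E
```

```text
t 11.05 pos [ 0.5152 -0.1064  0.0746] F [-0.2  0.9 -1.1] w 0.0429 q [-0.42  0.16  1.97  0.    1.01  0.89]
turn [-0.0017  0.0015  0.0018] shift cm [ 4.46 -0.05 -0.05]
```

arm_command(
  deltas=[
    [0,0,0,1.5,0,0,0],
    [0,0,0,3,0,0,0],
    [0,0,0,4,0,0,0],
    [0,0,0,4.4,0,0,0],
    [0,0,0,4.4,0,0,0],
  ],
)

```text
time_s: 11.47
tool_pos: [0.5138, -0.1057, 0.0289]
tool_rot: [-0.699, -0.093, 0.703, -0.091]
ft_force: [-0.6, 0.1, 0.4]
gripper_width: 0.0424
```

arm_command(
  deltas=[
    [0,0,0,0,0,0,-1],
    [0,0,0,0,0,0,-1],
    [0,0,0,0,0,0,-1],
    [0,0,0,0,0,0,-1],
  ],
  grip_force=60,
)

```text
time_s: 11.8
tool_pos: [0.5139, -0.105, 0.0295]
tool_rot: [-0.7, -0.093, 0.703, -0.09]
ft_force: [-1.9, 4.9, 2.5]
gripper_width: 0.0206
```

```bash
python3 - <<'E'
from h import *
go([*bay(2),.0155],-75)
E
```

```text
t 11.8 pos [ 0.5139 -0.105   0.0295] F [-1.9  4.9  2.5] w 0.0206 q [-0.42  0.24  1.98  0.    0.93  0.89]
turn [-0.0016  0.0038  0.0049] shift cm [ 1.4   0.15 -0.67]
```

arm_command(
  deltas=[
    [0,0.003,0.004,-0.2,0.1,-0.2,-1],
    [0,0.003,0.004,-0.2,0.15,-0.5,-1],
    [0,0.003,0.004,-0.2,0.15,-0.6,-1],
    [0,0.003,0.004,0,0.15,-0.6,-1],
    [0,0.003,0.004,0,0.15,-0.6,-1],
  ],
  grip_force=80,
)

```text
time_s: 12.22
tool_pos: [0.5209, -0.1044, 0.0301]
tool_rot: [0.701, 0.092, -0.701, 0.091]
ft_force: [-0.9, 5.6, 4.9]
gripper_width: 0.0199
```

arm_command(
  deltas=[
    [0,0,0,0.3,0,0,-1],
    [0,0,0,0.6,0,0,-1],
    [0,0,0,0.9,0,0,-1],
    [0,0,0,1.1,0,0,-1],
    [0,0,0,1.3,0,0,-1],
  ],
)

```text
time_s: 12.63
tool_pos: [0.5203, -0.1039, 0.0164]
tool_rot: [-0.701, -0.093, 0.701, -0.09]
ft_force: [0.4, 2.6, -4.2]
gripper_width: 0.0201
```

arm_command(
  deltas=[
    [0,0,0,0.15,0,0,-1],
    [0,0,0,0.3,0,0,-1],
    [0,0,0,0.35,0,0,-1],
  ],
)

```text
time_s: 12.88
tool_pos: [0.5201, -0.1037, 0.015]
tool_rot: [-0.7, -0.093, 0.703, -0.09]
ft_force: [-12.9, 7.4, 28.1]
gripper_width: 0.02
```

Seated (28 N). Release, retract and check.

arm_command(
  deltas=[
    [0,0,0,-0.1,0,0,0],
    [0,0,0,-0.1,0,0,0],
    [0,0,0,-0.1,0,0,0],
    [0,0,0,-0.1,0,0,0],
  ],
)

```text
time_s: 13.22
tool_pos: [0.5201, -0.1041, 0.0158]
tool_rot: [-0.7, -0.093, 0.703, -0.09]
ft_force: [-0.1, 1.1, 0.3]
gripper_width: 0.0429
```

arm_command(
  deltas=[
    [0,0,0,-2,0,0,0],
    [0,0,0,-5,0,0,0],
    [0,0,0,-8,0,0,0],
    [0,0,0,-11,0,0,0],
    [0,0,0,-14,0,0,0],
  ],
)

```text
time_s: 13.63
tool_pos: [0.5204, -0.1047, 0.1567]
tool_rot: [-0.7, -0.093, 0.703, -0.09]
ft_force: [0.6, 0.5, 0.5]
gripper_width: 0.0427
```

arm_command(
  deltas=[
    [0,0,0,-3,0,3,0],
    [0,0,0,-5,-3,6,0],
    [0,0,0,-8,-6,8,0],
    [0,0,0,-8,-9,8,0],
    [0,0,0,-8,-9,8,0],
  ],
)

```text
time_s: 14.05
tool_pos: [0.4194, -0.0358, 0.2397]
tool_rot: [0.701, 0.094, -0.701, 0.091]
ft_force: [0.0, -1.5, -0.7]
gripper_width: 0.0423
```

```bash
python3 - <<'E'
from h import *
s=[]
for c in ['wrist','scene','side']:
    p=camera_params(c);im,d=read_camera(c);cv2.imwrite(f'pics/{c}6.png',im[:,:,::-1]);print(c);gauges(cloud(p,d),d);s.append(im[:,:,::-1])
    for t in ('carton','bearing','mug'):
        if c!='wrist':print(t,[np.round(o['point'],3).tolist() for o in place_of(c,t)[:1]])
cv2.imwrite('pics/fin.png',np.hstack([cv2.resize(s[0],(400,300)),cv2.resize(s[2][190:320,240:413],(400,300))]))
go([.5,-.05,.3],-75)
E
```

```text
wrist
bay 1 rodX [-0.0648  0.0819] mid-5.5mm 0.003 collar n 207 [-0.0269  0.0288] Z90 by X<0,>0 0.0309 0.0308 Ymed at z top 0.0003
bay 2 rodX [-0.0678  0.0788] mid-5.5mm 0.0 collar n 164 [-0.0286  0.0285] Z90 by X<0,>0 0.0309 0.0306 Ymed at z top 0.0005
bay 3 rodX [-0.0689  0.0777] mid-5.5mm -0.0011 collar n 149 [-0.0261  0.0285] Z90 by X<0,>0 0.0308 0.0306 Ymed at z top 0.0009
bay 4 rodX [-0.0674  0.0786] mid-5.5mm 0.0001 collar n 107 [-0.0271  0.0278] Z90 by X<0,>0 0.0308 0.0306 Ymed at z top 0.002
scene
bay 1 rodX [-0.0632  0.0836] mid-5.5mm 0.0047 collar n 24 [-0.0255  0.0235] Z90 by X<0,>0 0.0313 0.031 Ymed at z top 0.0017
bay 2 rodX [-0.0661  0.0809] mid-5.5mm 0.0019 collar n 22 [-0.0223  0.0204] Z90 by X<0,>0 0.0306 0.0307 Ymed at z top -0.0001
bay 3 rodX [-0.0672  0.0801] mid-5.5mm 0.001 collar n 19 [-0.0227  0.0229] Z90 by X<0,>0 0.0304 0.0301 Ymed at z top 0.0013
bay 4 rodX [-0.0661  0.0808] mid-5.5mm 0.0018 collar n 21 [-0.0211  0.0208] Z90 by X<0,>0 0.0305 0.0302 Ymed at z top 0.0009
carton [[0.747, 0.17, 0.001]]
bearing [[0.711, 0.328, -0.0]]
mug [[0.431, -0.38, -0.0]]
side
bay 1 rodX [-0.0627  0.0849] mid-5.5mm 0.0056 collar n 48 [-0.0268  0.0238] Z90 by X<0,>0 0.0333 0.0334 Ymed at z top 0.0017
bay 2 rodX [-0.0649  0.0822] mid-5.5mm 0.0031 collar n 65 [-0.0211  0.0253] Z90 by X<0,>0 0.0333 0.0333 Ymed at z top -0.0018
bay 3 rodX [-0.0665  0.0808] mid-5.5mm 0.0017 collar n 75 [-0.0238  0.0223] Z90 by X<0,>0 0.0331 0.0328 Ymed at z top -0.0018
bay 4 rodX [-0.0651  0.0822] mid-5.5mm 0.003 collar n 78 [-0.0285  0.0274] Z90 by X<0,>0 0.0331 0.033 Ymed at z top -0.0024
carton [[0.744, 0.17, 0.002]]
bearing [[0.708, 0.332, -0.002]]
mug [[0.432, -0.38, -0.005]]
t 14.5 pos [ 0.4204 -0.0391  0.2368] F [-0.3 -0.1 -0.7] w 0.0425 q [-0.36 -0.33  2.1   0.    1.37  0.95]
turn [-0.003   0.0053  0.0057] shift cm [-6.38  3.06 -7.38]
```

View pics/fin.png

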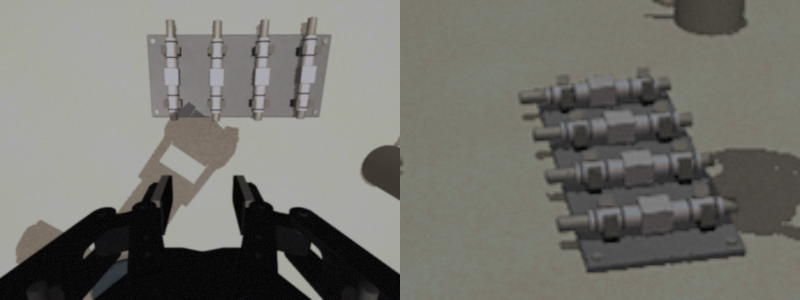

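All four gauges are home at equal height, with collars at (171,76), (216,77), (261,76) and (308,75) in the left picture, and the gripper is clear of everything.

```bash
python3 -c "
from cell import manip;print(manip.sign_off())"
```

```text
the job is handed in; nothing more can be done
None
```

All four gauges are fully home in their clips, and I handed the job in at about 14.5 s of the 54 s allowed.

- **What I did:** I gripped the loose bare-metal gauge across its collar, laid it along bay4 (the free bay) and pressed it home. I then gripped the gauges in bays 3 and 2, moved each about 6 mm along its axis to centre it, and pressed both home. The highest force reading I saw was about 33 N, while seating the bay3 gauge.
- **Seating:** In the last check all four handle tops were at the same height in each camera, 30–31 mm in the wrist and scene views and 33 mm in the side view. The bay1 gauge, which I did not touch, reads the same.
- **Centring:** The collars in bays 2 to 4 are within about 1 mm of midway by the wrist camera. The scene camera puts them up to 2 mm off and the side camera up to 3 mm, which is about the calibration error.
- **Bay1 offset:** This gauge was already home and sits about 3–5 mm off-centre toward +x. I left it as it was.
- **Bystanders:** The carton, bearing and mug read where they started, within measurement error. I did not touch the orange look-alike.

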